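Tip the limes out of the jug and stand the jug back on its mat

TASK

Lift the jug and tip all three limes out of it into the bowl, then stand the empty jug upright on the round cork mat again, in the middle of the mat with no edge overhanging, and let go. Set it down gently, leave the bowl standing where it is, and do not disturb the other things on the worktop.

Things in the scene. Friction and masses are not known exactly. Their poses are not given: they have to be found in the camera images.
- jug: open white jug, 115 mm tall, round rim 120 mm wide, foot 100 mm, wall 4 mm, flared 3.5 degrees, 0.25 to 0.46 kg empty. Origin: centre of underside, z out of the mouth; handle on its -x side, at the start towards the robot and its right (jug yaw 0.55 to 1.2). Limes come out only when tipped past level (some 100 degrees): start with a slanted hand, fingers down and towards the jug
- jug_grip (a point): grip point on the handle, 96 mm from the jug's axis (-x side), 70 mm above its underside; axes as the jug's. The upright strap is 16 mm wide along the jug's y (close along y), 12 mm thick, from 36 to 98 mm above the underside, a level arm at each end; 30 mm gap to the jug's wall. The weight acts 90 mm away: grip firmly (100 N); the jug may still turn in the grip
- mat: round cork mat, 130 mm across, 6 mm thick, fixed to the worktop; origin at the centre of its underside. The jug starts on it and must be stood on it again
- bowl: round white bowl, 190 mm across the rim, 60 mm tall, wall 5 mm, 0.9 kg, loose on the worktop, starts empty, 0.19 to 0.38 m from the jug; origin at the centre of its underside, z up. It stands to the right of the mat. A tall cupboard stands left of the mat (y over 0.22), wall units hang 0.45 m above the far part of the worktop (x over 0.62): pour from the hob side, leaning away from both
- lime_a_center (a point): one of three limes, 55 x 46 x 45 mm, 53 g nominal; this point is its centre (the axes turn with the fruit as it rolls). All three start inside the jug and can roll
- lime_b_center (a point): one of three limes, 55 x 46 x 45 mm, 53 g nominal; this point is its centre (the axes turn with the fruit as it rolls). All three start inside the jug and can roll
- lime_c_center (a point): one of three limes, 55 x 46 x 45 mm, 53 g nominal; this point is its centre (the axes turn with the fruit as it rolls). All three start inside the jug and can roll
- pepper_mill: wooden pepper mill, 58 mm wide, 130 mm tall; bystander, loose, origin at the centre of its underside; leave it where it stands
- garlic: garlic bulb, 60 mm; bystander, loose, origin at the centre of its underside; leave it where it stands
- timer: round egg timer, 63 mm wide, 39 mm tall; bystander, loose, origin at the centre of its underside; leave it where it stands

How it is judged:
By the outcome, as a careful person would: the job done as asked, in the order asked, and still so for the second after the job is handed in, with the robot touching nothing.
It also fails if it takes over 58 s, if anything falls off the work surface, if the arm or the gripper's body presses on something with over 40 N, if the wrist force passes 120 N, or if a joint passes its speed limit or range.

ROBOT

A 6-joint arm with a two-finger parallel gripper is mounted at the origin on a cart in front of the work surface, level with it; the furniture and walls round the work are solid. World frame = base frame: x ahead of the robot, y to its left, z up, the work surface at z = 0. Lengths are in m, angles in rad, forces in N, time in s.
With the tool pointing down it reaches from about 0.425 to 0.95 m from the base axis. Payload 3.5 kg.
Tool frame: the origin (TCP) lies between the finger pads; the fingertips stand 11 mm ahead of it and the grasp point (between the pads) lies 8 mm behind it; z points along the fingers, y is the line along which they close (so a half turn about z gives the same grasp; the last joint's range is limited). The gripper opens to 85 mm and grips with 20 to 120 N. Pads are 22 mm wide; open, the fingers measure 114 mm over their backs; the gripper's body (76 mm by 85 mm) begins 54 mm behind the grasp point. The pads swing forward as they close: fully open they stand 13 mm farther back than shut.
Start: joints at [-1.456, 0.286, 1.577, -0, 1.279, -0.15], TCP at [0.177, -0.651, 0.242] pointing down, gripper open.
Joint ranges: [-2.77, 2.77], [-0.9, 2.22], [0.21, 2.48], [-1.53, 4.67], [0.24, 2.81], [-2.84, 2.84]. Speed limits (rad/s): [2.79, 2.79, 3.14, 3.14, 3.14, 3.14].

INTERFACE

Orientations are given as a unit quaternion [x, y, z, w].
In Python, from plant import monitor, cams, order gives the robot as it stands.
- The arm moves only by the tool send_rows, never from a script. Its argument "increments" is text: rows parted by semicolons, each of 6 numbers parted by spaces: the shift along the tool's x, y, z in units of 25 mm (1.0 is 25 mm), then the turn, a rotation vector about the tool's x, y, z in units of 5 degrees (1.0 is 5 degrees). A call has 1 to 10 rows; each row shifts and turns the commanded pose from where the row before left it, along the tool's axes as they then stand; what a row does not reach is not made up. A row lasts 1/10 s, in which the tool goes at most 50 mm and 8.59 degrees, less where a joint would pass 70% of its speed; a pose out of reach is approached as far as the arm can. A call is refused whole if a number of a shift passes 1 or a number of a turn 1, either way. A call with a gripper value outside its range is refused whole. "gripper" is the opening in per cent of the stroke, from 0 (shut) to 100 (fully open), set as the call begins (left out, the last holds). The fingers move at their own pace and stop on an object; "force" is the grip in N (left out, the last holds). Time passes only in rows, so rows that do not move let the fingers close. It gives the time, the measured TCP pose, the force, the opening and the grip force at its end, in the units of the state.
- monitor.sense(): the state, without advancing time (a new reading comes with each control period).
- cams.capture(name): name is "scene" or "top" or "wrist"; returns a dict with "color" (400x640x3 uint8, red, green, blue), "z_map" (400x640 float32, m along the optical axis (not along the pixel's ray), 0 where there is no reading), "fx", "fy", "cx", "cy" (pixels), "D" ([k1, k2, p1, p2, k3] as OpenCV has them; the pictures are not rectified), "rvec" (rotation vector, rad) and "tvec" (3), from world to camera coordinates, as OpenCV has them. Camera axes: x right, y down, z forward; pixel columns grow to the right and rows downward; lengths in m; the calibration is good to about 2 mm. A picture is of the moment at which its call begins.
- order.finish_job(): hands the job in; it is judged then, once.
Trained networks look in a picture, given as the dict that the camera call returned (one of the last four; its "shot" number tells which), for a name from the list of things; names that differ only in an ending like _2 or _b are one class to them, and where a whole thing is asked for, a point or a joint stands for the part that bears it (a point fixed in the world has none). Each returns a list of dicts, best first, with "score" (0 to 1); they miss things now and then, are a little off and sometimes report something else, mostly with a low value. They report only what shows in the picture. A call takes as long as a camera call.
- cams.trace(picture, name): "pixels" (400x640 bool, what is visible of it) and "location" ([column, row] in pixels, amid what is visible of it).
- cams.tip_of(picture, name): "location" ([column, row] in pixels: a listed point, or the origin of a listed thing).
The state is a dict: "time": time; "joint_pos": joint angles; "joint_vel": joint speeds; "effort": joint torques, N m; "eef_pos": TCP position; "ee_rot": TCP orientation; "wrist_force": force on the tool from outside, world axes, zero at the start; "torque": the same for the moment, N m; "gripper_width": finger opening in m; "grip_force": force on a finger pad.
Only numpy, scipy, OpenCV 4.12 (cv2) and the standard library are available. Lean on these libraries where they do the work, as an engineer would, in place of code of your own. Each camera call takes 0.05 s, during which the arm holds its last target. There are 200 camera calls.

## Working session

There is one attempt and no reset: what is moved stays moved. The work goes in short steps, Python scripts to look and compute and a tool call to move; the robot and the scene stay as the last step left them, time stands still between calls to the robot, and variables do not carry over. Pictures are saved under pics/ and viewed, at most 10 in all, crops included, and the job is handed in when it is done.

Besides the shell and the picture viewer there is one more tool, called after "Emit:" in YAML: its name, and indented under it one key for each argument. send_rows: Moves the arm, as the interface text tells. Its arguments: {"type":"object","properties":{"increments":{"type":"string"},"gripper":{"type":"number"},"force":{"type":"number"}},"required":["increments"]}

```bash
ls; mkdir -p pics
cat > h.py <<'E'
import numpy as np, cv2
from scipy.spatial.transform import Rotation as R
from plant import monitor, cams, order
def cam(p):
    K=np.array([[p['fx'],0,p['cx']],[0,p['fy'],p['cy']],[0,0,1.]])
    return K,np.array(p['D'],float),R.from_rotvec(np.ravel(p['rvec'])).as_matrix(),np.ravel(p['tvec'])
def cloud(p,mask):
    K,D,Rm,t=cam(p); v,u=np.nonzero(mask&(p['z_map']>0))
    n=cv2.undistortPoints(np.c_[u,v].astype(float)[:,None],K,D)[:,0]
    z=p['z_map'][v,u][:,None]
    return (np.c_[n,np.ones(len(n))]*z-t)@Rm
def ray(p,px,z):
    K,D,Rm,t=cam(p); n=cv2.undistortPoints(np.array([[px]],float),K,D)[0,0]
    d=Rm.T@np.r_[n,1]; o=-Rm.T@t
    return o+d*(z-o[2])/d[2]
def save(p,f): cv2.imwrite('pics/'+f,p['color'][:,:,::-1])
def circ(P):
    A=np.c_[2*P[:,:2],np.ones(len(P))]; s=np.linalg.lstsq(A,(P[:,:2]**2).sum(1),rcond=None)[0]
    return s[:2],np.sqrt(s[2]+s[0]**2+s[1]**2)
E
python3 - <<'E'
from h import *
s=monitor.sense(); print(s['time'],s['eef_pos'],s['ee_rot'],s['gripper_width'])
for c in ['scene','top']:
    p=cams.capture(c); save(p,c+'0.png')
    _,_,Rm,t=cam(p); print(c,(-Rm.T@t).round(3))
    for n in ['jug','jug_grip','mat','bowl','pepper_mill','garlic','timer']:
        tr=cams.trace(p,n) ; tp=cams.tip_of(p,n)
        o=[n]
        if tr:
            P=cloud(p,tr[0]['pixels']); o+=[round(tr[0]['score'],2),len(P),np.percentile(P,3,axis=0).round(3),np.percentile(P,97,axis=0).round(3)]
        if tp:
            zz={'jug':.006,'jug_grip':.076}.get(n,0)
            o+=['tip',round(tp[0]['score'],2),np.round(tp[0]['location']),ray(p,tp[0]['location'],zz).round(3)]
        print(*o)
        if tr and n in('jug','bowl'):
            h=.121 if n=='jug' else .06
            Q=P[abs(P[:,2]-h)<.005]
            if len(Q)>20: print('  rim',len(Q),circ(Q))
E
```

```text
pics
0.0 [ 0.1765851  -0.6508286   0.24091309] [ 9.91249030e-01  1.31999710e-01  1.84252419e-05 -1.19822527e-03] 0.08527509225418091
scene [0.229 0.627 0.622]
jug 0.92 4748 [ 0.498 -0.045  0.019] [0.608 0.091 0.122] tip 0.83 [306. 256.] [0.564 0.018 0.006]
  rim 524 (array([0.5535963, 0.0348162]), np.float64(0.05741069078771113))
jug_grip 0.62 4811 [ 0.498 -0.046  0.018] [0.608 0.091 0.122]
mat 0.65 713 [ 0.486 -0.005  0.003] [0.588 0.096 0.009] tip 0.94 [309. 263.] [0.553 0.027 0.   ]
bowl 0.9 3658 [ 0.368 -0.291  0.006] [ 0.529 -0.119  0.061] tip 0.72 [400. 217.] [ 0.447 -0.205  0.   ]
  rim 577 (array([ 0.44694225, -0.20443104]), np.float64(0.09059941329072774))
pepper_mill
garlic 0.82 378 [ 0.621 -0.287  0.009] [ 0.667 -0.245  0.051] tip 0.69 [334. 184.] [ 0.636 -0.257  0.   ]
timer tip 0.89 [301. 176.] [ 0.726 -0.247  0.   ]
top [ 0.406 -0.055  0.906]
jug 0.79 1770 [ 0.501 -0.047  0.009] [0.608 0.089 0.121] tip 0.79 [275. 209.] [0.561 0.041 0.006]
  rim 326 (array([0.55318584, 0.03386282]), np.float64(0.0575080888549863))
jug_grip 0.82 1778 [ 0.498 -0.044  0.009] [0.608 0.089 0.121] tip 0.76 [312. 222.] [ 0.516 -0.049  0.076]
mat 0.95 391 [ 0.484 -0.027  0.002] [0.562 0.08  0.008]
bowl 0.83 5656 [ 0.364 -0.288  0.004] [ 0.529 -0.126  0.06 ] tip 0.61 [377. 251.] [ 0.449 -0.197  0.   ]
  rim 729 (array([ 0.44616488, -0.20534776]), np.float64(0.09089545841438999))
pepper_mill 0.96 769 [0.67  0.104 0.011] [0.715 0.151 0.125] tip 0.88 [237. 161.] [0.686 0.134 0.   ]
garlic 0.84 468 [ 0.622 -0.303 -0.001] [ 0.67  -0.247  0.05 ]
timer 0.9 528 [ 0.688 -0.26   0.006] [ 0.739 -0.209  0.039] tip 0.6 [385. 141.] [ 0.722 -0.24   0.   ]
```

Run:
```python
import cv2,numpy as np
a=cv2.imread('pics/scene0.png');b=cv2.imread('pics/top0.png')
cv2.imwrite('pics/both.png',np.vstack([a[100:350],b[80:380]]))
```

```text
(no output)
```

View pics/both.png

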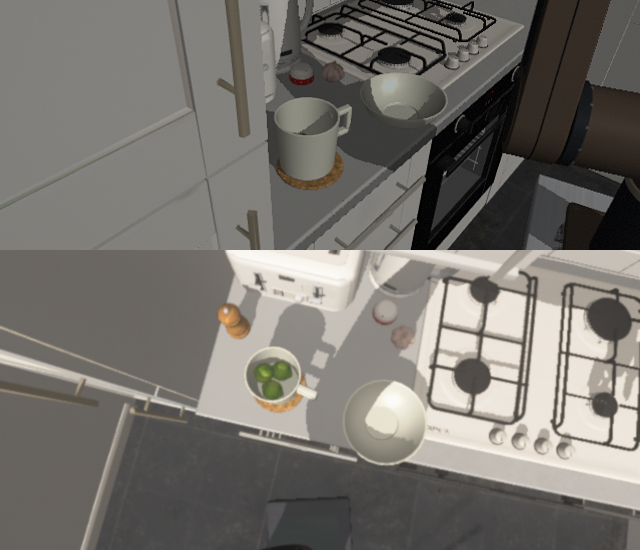

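Run:
```python
from h import *
for c in ['scene','top']:
    p=cams.capture(c)
    P=cloud(p,cams.trace(p,'jug')[0]['pixels'])
    ctr=np.array([.5533,.034]); d=P[:,:2]-ctr; r=np.hypot(*d.T)
    # handle: r>.068
    Q=P[r>.075]; 
    H=Q[Q[:,2]>.08]
    dm=(H[:,:2]-ctr).mean(0); print(c,len(Q),len(H),'handle dir yaw',np.arctan2(-dm[1],-dm[0]),'rmax',np.percentile(r,99.5),'z',H[:,2].max(), np.median(H,axis=0))
    dm=(Q[:,:2]-ctr).mean(0); print(np.arctan2(-dm[1],-dm[0]))
    m=cams.trace(p,'mat')[0]['pixels']; M=cloud(p,m); M=M[(abs(M[:,2]-.006)<.005)]
    # mat outer boundary fit: pixels of the hull farther than 60mm
    k=cv2.convexHull(M[:,:2].astype(np.float32))[:,0]; q=k[np.hypot(*(k-ctr).T)>.06]; print('mat',len(q),circ(q) if len(q)>4 else '')
```

```text
scene 334 130 handle dir yaw 1.071720945904769 rmax 0.17274141834093845 z 0.10747214073887719 [ 0.51055786 -0.04583572  0.10174668]
1.2720683581001146
mat 21 (array([0.54903035, 0.03175309]), np.float64(0.06689605404572117))
top 173 102 handle dir yaw 1.100720096447909 rmax 0.10126654261023825 z 0.10603278239845385 [ 0.51284762 -0.0456751   0.10225395]
1.2528631978302933
mat 15 (array([0.69696689, 0.12914374]), np.float64(0.029352902611046457))
```

```bash
cat >> h.py <<'E'
from scipy.linalg import expm,logm
def T(p,Rm): M=np.eye(4); M[:3,:3]=Rm; M[:3,3]=p; return M
def cur():
    s=monitor.sense(); return T(s['eef_pos'],R.from_quat(s['ee_rot']).as_matrix())
def rows(A,B,pr=True,N=None):
    rel=np.linalg.inv(A)@B
    L=np.real(logm(rel))
    for N in (range(1,120) if N is None else [N]):
        S=expm(L/N); r=np.r_[S[:3,3]/.025,np.degrees(R.from_matrix(S[:3,:3]).as_rotvec())/5]
        if abs(r).max()<=.98: break
    if pr: print(N,'x',' '.join('%.3f'%v for v in r)); print('  mid',(A@expm(L/2))[:3,3].round(3))
    return N,r
def jugR(yaw): return R.from_euler('z',yaw).as_matrix()
def toolR(yaw,a):
    "tool z = cos a jx - sin a z, tool y=-jy"
    J=jugR(yaw); z=np.cos(a)*J[:,0]-np.sin(a)*J[:,2]; y=-J[:,1]; return np.c_[np.cross(y,z),y,z]
JUG=np.array([.5533,.034,.006]); YAW=1.1
E
python3 - <<'E'
from h import *
A=cur(); B=T([.36,-.33,.30],toolR(YAW,np.radians(65))); rows(A,B)
C=T([.455,-.16,.20],toolR(YAW,np.radians(45))); rows(B,C)
E
```

```text
15 x 0.953 -0.403 0.051 0.139 0.314 -0.628
  mid [ 0.305 -0.508  0.251]
8 x 0.534 0.038 0.961 0.000 0.500 0.000
  mid [ 0.406 -0.249  0.241]
```

Emit:
send_rows:
  increments: "0.953 -0.403 0.051 0.139 0.314 -0.628; 0.953 -0.403 0.051 0.139 0.314 -0.628; 0.953 -0.403 0.051 0.139 0.314 -0.628; 0.953 -0.403 0.051 0.139 0.314 -0.628; 0.953 -0.403 0.051 0.139 0.314 -0.628; 0.953 -0.403 0.051 0.139 0.314 -0.628; 0.953 -0.403 0.051 0.139 0.314 -0.628"

```text
time: 2.5
eef_pos: [0.2987, -0.518, 0.2496]
ee_rot: [0.942, 0.319, 0.089, -0.055]
wrist_force: [0.2, -0.1, 0.3]
gripper_width: 0.0854
grip_force: 0.0
```

```bash
cat > rec.py <<'E'
from h import *
s=monitor.sense(); open('log.txt','a').write(' '.join(map(str,[*s['joint_pos'],*s['eef_pos'],*s['ee_rot']]))+'\n')
print(s['time'],np.round(s['joint_pos'],3),np.round(s['eef_pos'],3))
E
echo "-1.456 0.286 1.577 0 1.279 -0.15 0.1765851 -0.6508286 0.24091309 0.99124903 0.13199971 1.84252419e-05 -1.19822527e-03">log.txt; python3 rec.py
```

```text
2.5 [-1.288  0.158  1.724  0.177  1.38  -0.413] [ 0.299 -0.518  0.25 ]
```

Emit:
send_rows:
  increments: "0.953 -0.403 0.051 0.139 0.314 -0.628; 0.953 -0.403 0.051 0.139 0.314 -0.628; 0.953 -0.403 0.051 0.139 0.314 -0.628; 0.953 -0.403 0.051 0.139 0.314 -0.628; 0.953 -0.403 0.051 0.139 0.314 -0.628; 0.953 -0.403 0.051 0.139 0.314 -0.628; 0.953 -0.403 0.051 0.139 0.314 -0.628; 0.953 -0.403 0.051 0.139 0.314 -0.628"

```text
time: 3.3
eef_pos: [0.3602, -0.329, 0.3005]
ee_rot: [0.831, 0.511, 0.185, -0.113]
wrist_force: [-0.0, -0.0, 0.6]
gripper_width: 0.0855
grip_force: 0.0
```

```bash
python3 rec.py
```

```text
3.3 [-1.121 -0.078  1.906  0.344  1.588 -0.695] [ 0.36  -0.329  0.3  ]
```

Emit:
send_rows:
  increments: "0.534 0.038 0.961 0.000 0.500 0.000; 0.534 0.038 0.961 0.000 0.500 0.000; 0.534 0.038 0.961 0.000 0.500 0.000; 0.534 0.038 0.961 0.000 0.500 0.000; 0.534 0.038 0.961 0.000 0.500 0.000; 0.534 0.038 0.961 0.000 0.500 0.000; 0.534 0.038 0.961 0.000 0.500 0.000; 0.534 0.038 0.961 0.000 0.500 0.000; 0 0 0 0 0 0"

```text
time: 4.2
eef_pos: [0.4544, -0.1574, 0.1982]
ee_rot: [0.787, 0.483, 0.326, -0.203]
wrist_force: [-0.6, 0.5, -0.3]
gripper_width: 0.0854
grip_force: 0.0
```

```bash
python3 rec.py; cat log.txt
python3 - <<'E'
from h import *
p=cams.capture('wrist'); save(p,'w1.png')
for n in ['jug_grip','jug']:
    print(n,[(round(d['score'],2),np.round(d['location']),ray(p,d['location'],.076 if n=='jug_grip' else .006).round(3)) for d in cams.tip_of(p,n)[:2]])
tr=cams.trace(p,'jug')
if tr:
    P=cloud(p,tr[0]['pixels']);ctr=JUG[:2]; Q=P[abs(P[:,2]-.121)<.004]; print('rim',len(Q),circ(Q))
    r=np.hypot(*(P[:,:2]-ctr).T)
    H=P[(r>.078)&(P[:,2]>.03)]; print(len(H),H.min(0),H.max(0))
    c=(H[:,:2].min(0)+H[:,:2].max(0))/2
    for lo in (.04,.06,.08,.1):
        h=H[(H[:,2]>lo)&(H[:,2]<lo+.02)]; 
        if len(h): m=np.median(h[:,:2],axis=0)-ctr; print(lo,len(h),np.hypot(*m),np.arctan2(-m[1],-m[0]))
E
```

```text
4.2 [-8.910e-01  2.000e-03  2.119e+00  7.070e-01  1.452e+00 -6.690e-01] [ 0.454 -0.157  0.198]
-1.456 0.286 1.577 0 1.279 -0.15 0.1765851 -0.6508286 0.24091309 0.99124903 0.13199971 1.84252419e-05 -1.19822527e-03
-1.287636063086021 0.15836912972817663 1.7239614891841883 0.1767925201829774 1.3804186962767213 -0.4131278563582417 0.29866962327714586 -0.5179917100626551 0.24958402248825254 0.9420988642124047 0.3185907920892646 0.08925140432987644 -0.054624390804628824
-1.1209268529011203 -0.07765285541620347 1.9058534719743963 0.34405152019846125 1.5883279572072444 -0.6951386568378519 0.36016936769086544 -0.3290040069249221 0.3004548281964055 0.8314235853601384 0.511491702405218 0.18518827062662657 -0.11320938344423519
-0.8914386664988152 0.001798250772806027 2.1193693441188075 0.707006352273734 1.4520240414382195 -0.6688686668183845 0.45438990827432507 -0.15741829889964082 0.19821480399950517 0.7869084142121832 0.48321443852798907 0.3259327453411548 -0.20260009761726502
jug_grip [(0.88, array([323., 179.]), array([ 0.511, -0.05 ,  0.076]))]
jug [(0.89, array([321., 139.]), array([0.553, 0.037, 0.006]))]
rim 1937 (array([0.5534794 , 0.03495796]), np.float64(0.057450881660191445))
991 [ 0.5027495  -0.05808612  0.03085641] [0.68088356 0.20945759 0.10533397]
0.04 124 0.09992791214758263 1.1039418319432688
0.06 189 0.1001320688486167 1.1043326277553396
0.08 227 0.09985370342075371 1.1021920383523218
0.1 440 0.0898525802245232 1.1030305462937784
```

View pics/w1.png

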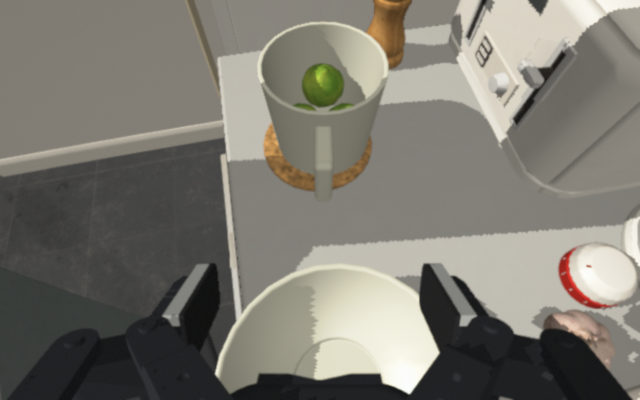

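```bash
cat > kin.py <<'E'
from h import *
from scipy.optimize import least_squares
def e(a,t): return R.from_euler(a,t).as_matrix()
C=None
def fk(q,k,C,el=False):
    a1,h,d,L1,a3,L2,L3=k
    A=e('z',q[0]);B=A@e('y',q[1]);F=B@e('y',q[2]);W=F@e('z',q[3])@e('y',q[4])@e('z',q[5])@C
    sh=A@[a1,d,h]; E=sh+B@[0,0,L1]; w=E+F@[a3,0,L2]
    p=w+W@[0,0,L3]
    return (p,W,E,w) if el else (p,W)
D=np.loadtxt('log.txt'); C=e('z',np.pi/2)
def orierr(C): return [np.linalg.norm((R.from_matrix(fk(d[:6],[0]*7,C)[1]).inv()*R.from_quat(d[9:])).as_rotvec()) for d in D]
if max(orierr(C))>1: C=e('z',-np.pi/2)
f=lambda k: np.concatenate([fk(d[:6],k,C)[0]-d[6:9] for d in D]+[1e-5*(k-np.array([0,.2,0,.4,0,.4,.2]))])
k=least_squares(f,[0,.2,0,.4,0,.4,.2]).x
lo=np.array([-2.77,-.9,.21,-1.53,.24,-2.84]);hi=np.array([2.77,2.22,2.48,4.67,2.81,2.84])
def ik(p,W,q0):
    g=lambda q:(lambda P,Q:np.r_[(P-p)*5,(R.from_matrix(Q.T@W)).as_rotvec()])(*fk(q,k,C))
    r=least_squares(g,np.clip(q0,lo+.01,hi-.01),bounds=(lo,hi)); return r.x,np.abs(r.fun).max()
if __name__=='__main__':
    print('ori',orierr(C)); print(k.round(4),np.abs(f(k)).max())
E
python3 kin.py
```

```text
ori [np.float64(0.001989533875840816), np.float64(2.8618205898530264e-16), np.float64(3.6248664865870465e-16), np.float64(2.830524433501838e-16)]
[0.0015 0.2405 0.1008 0.4423 0.0209 0.571  0.2385] 0.0009922912495298752
```

```bash
cat > plan.py <<'E'
from kin import *
BOWL=np.array([.4465,-.205]); GP=np.array([-.096,0,.070])
def G(a): return np.linalg.inv(jugR(0))@toolR(0,a)   # tool in jug frame
def tcp_of(Jp,JR,a):   # grasp point 8mm behind TCP
    W=JR@G(a); return Jp+JR@GP+W@[0,0,.008],W
def tilt(psi,phi,th): return e('z',psi)@R.from_rotvec(th*np.array([np.cos(phi),np.sin(phi),0])).as_matrix()
def pourpt(phi): # rim point which ends lowest: dir in jug xy of mouth motion
    ax=np.array([np.cos(phi),np.sin(phi),0]); return np.cross(ax,[0,0,1])
def jugpose(psi,phi,th,z,off=.04):
    d=pourpt(phi); h=e('z',psi)@d; JR=tilt(psi,phi,th)
    piv=np.r_[BOWL-off*h[:2],z]; return piv-JR@(d*.06+[0,0,.115]),JR
E
cat > search.py <<'E'
from plan import *
import itertools
q_now=monitor.sense()['joint_pos']; ths=np.radians([0,25,50,75,95,115]); zs=[.26,.25,.22,.18,.15,.13]
res=[]
for a in np.radians([30,45,60]):
    q0,e0=ik(*tcp_of(JUG,jugR(YAW),a),q_now); ql,el=ik(*tcp_of(JUG+[0,0,.16],jugR(YAW),a),q0)
    print('a',np.degrees(a),q0.round(2),round(e0,3),round(el,4))
    for phi in np.radians([90,0,180,45,135]):
        for psi in YAW+np.radians(np.arange(-180,181,30)):
            q=ql;er=0;mq=9;zmin=9;ymax=-9;jump=0;bad=False
            # yaw gradually
            seq=[(JUG+[0,0,.16])*(1-s)+s*jugpose(psi,phi,0,.26)[0] for s in (.33,.66)]
            seq=[(p,e('z',YAW+(psi-YAW)*s)) for p,s in zip(seq,(.33,.66))]+[jugpose(psi,phi,t,z) for t,z in zip(ths,zs)]
            for Jp,JR in seq:
                p,W=tcp_of(Jp,JR,a); qn,er1=ik(p,W,q)
                if er1>.02: bad=True;break
                jump=max(jump,abs(qn-q).max()); q=qn; mq=min(mq,(q-lo).min(),(hi-q).min())
                _,_,E,w=fk(q,k,C,True); hb=p-W@[0,0,.1]; zmin=min(zmin,w[2],hb[2])
            if bad: continue
            res.append((mq,np.degrees([a,phi,psi-YAW]).round(),round(zmin,3),round(jump,2),q.round(2),w.round(2)))
res.sort(key=lambda r:-min(r[0],.3)-min(r[2],.15)*2+.1*max(r[3]-1,0))
for r in res[:25]: print(round(r[0],2),*r[1:])
E
python3 search.py
```

```text
a 29.999999999999996 [-0.71  0.32  2.18  1.06  1.29 -0.92] 0.0 0.0
a 45.0 [-0.64  0.21  2.18  0.89  1.11 -0.73] 0.0 0.0
a 59.99999999999999 [-0.54  0.15  2.17  0.65  0.97 -0.48] 0.0 0.0
0.38 [30. 90.  0.] 0.261 0.41 [-0.29  0.02  1.99 -0.94  1.46  0.46] [ 0.53 -0.05  0.42]
0.31 [30.  0. 90.] 0.155 0.52 [-0.51  0.89  1.34 -0.95  2.5  -0.33] [ 0.73 -0.3   0.15]
0.32 [30. 45.  0.] 0.261 0.36 [-0.65  0.54  1.5  -0.32  2.29  0.52] [ 0.64 -0.36  0.34]
0.47 [30. 45. 30.] 0.261 0.32 [-0.47  0.54  1.5  -0.68  2.14  0.18] [ 0.69 -0.24  0.34]
0.59 [30. 45. 60.] 0.261 0.34 [-0.31  0.45  1.63 -0.94  1.88 -0.03] [ 0.68 -0.11  0.34]
0.37 [30. 45. 90.] 0.261 0.54 [-0.18  0.28  1.86 -1.16  1.55 -0.15] [ 0.6  -0.01  0.34]
0.38 [45. 90.  0.] 0.28 0.46 [-0.24  0.11  2.   -1.15  1.58  0.58] [ 0.54 -0.03  0.37]
0.33 [45. 45.  0.] 0.279 0.35 [-0.59  0.6   1.5  -0.55  2.37  0.39] [ 0.66 -0.33  0.3 ]
0.46 [45. 45. 30.] 0.279 0.31 [-0.42  0.57  1.55 -0.91  2.15  0.11] [ 0.7 -0.2  0.3]
0.37 [45. 45. 60.] 0.279 0.36 [-0.27  0.46  1.71 -1.16  1.86 -0.01] [ 0.66 -0.08  0.3 ]
0.34 [60. 45.  0.] 0.254 0.35 [-0.54  
[... 591 characters left out ...]
0. 60.] 0.119 0.44 [-0.58  0.85  1.49 -1.08  2.52 -0.52] [ 0.67 -0.31  0.12]
0.23 [ 60.  90. -30.] 0.295 0.44 [-0.3   0.38  1.79 -1.06  2.07  0.77] [ 0.63 -0.09  0.31]
0.22 [30.  0. 30.] 0.155 0.4 [-0.91  0.76  1.57  0.23  2.59  0.55] [ 0.51 -0.5   0.15]
0.2 [ 45.  90. -30.] 0.28 0.43 [-0.32  0.29  1.79 -0.9   1.93  0.76] [ 0.62 -0.1   0.37]
0.19 [60. 90.  0.] 0.295 0.48 [-0.21  0.21  2.01 -1.34  1.72  0.68] [ 0.54 -0.01  0.31]
0.19 [ 30.  90. -30.] 0.261 0.43 [-0.35  0.18  1.81 -0.74  1.79  0.73] [ 0.59 -0.11  0.42]
0.2 [45.  0. 60.] 0.135 0.35 [-0.64  0.87  1.42 -0.79  2.61 -0.27] [ 0.67 -0.37  0.13]
0.23 [ 60. 180.  90.] 0.119 0.46 [-0.76  0.81  1.56  1.17  2.42 -2.61] [ 0.58 -0.41  0.12]
```

```bash
sed -i 's/^JUG=.*/JUG=np.array([.5534,.0345,.006]); YAW=1.103/' h.py
python3 - <<'E'
from plan import *
a=np.pi/4; p,W=tcp_of(JUG,jugR(YAW),a)
S=T(p-W@[0,0,.07],W); rows(cur(),S); rows(S,T(p,W)); print(p,W)
E
```

```text
5 x -0.012 -0.007 0.906 0.009 0.003 -0.001
  mid [ 0.473 -0.126  0.16 ]
3 x 0.000 -0.000 0.933 -0.000 -0.000 -0.000
  mid [ 0.502 -0.068  0.095]
[ 0.51266243 -0.04613705  0.07034315] [[ 0.31884892  0.89256414  0.31884892]
 [ 0.63113815 -0.45092046  0.63113815]
 [ 0.70710678  0.         -0.70710678]]
```

Emit:
send_rows:
  increments: "-0.012 -0.007 0.906 0 0 0; -0.012 -0.007 0.906 0 0 0; -0.012 -0.007 0.906 0 0 0; -0.012 -0.007 0.906 0 0 0; -0.012 -0.007 0.906 0 0 0; 0 0 0.7 0 0 0; 0 0 0.7 0 0 0; 0 0 0.7 0 0 0; 0 0 0.7 0 0 0; 0 0 0 0 0 0"
  gripper: 60

```text
time: 5.4
eef_pos: [0.5123, -0.0448, 0.069]
ee_rot: [0.787, 0.483, 0.326, -0.201]
wrist_force: [-1.1, -0.7, 0.7]
gripper_width: 0.0512
grip_force: 0.0
```

Run:
```python
from plan import *
p=cams.capture('wrist'); save(p,'w2.png')
a=np.pi/4; q,W=tcp_of(JUG,jugR(YAW),a); rows(cur(),T(q,W))
print([(round(d['score'],2),ray(p,d['location'],.076).round(3)) for d in cams.tip_of(p,'jug_grip')[:2]])
```

```text
1 x -0.001 0.010 -0.035 0.022 -0.002 -0.015
  mid [ 0.513 -0.046  0.07 ]
[(0.74, array([ 0.51 , -0.049,  0.076]))]
```

View pics/w2.png

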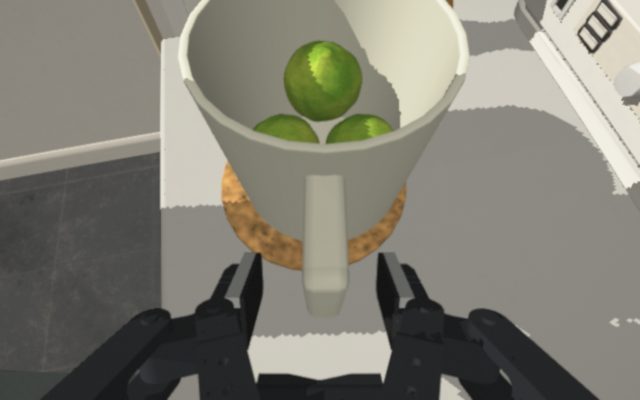

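The handle (column 325) stands centred between the pads (columns 245 and 400). Closing.

Emit:
send_rows:
  increments: "0 0 0 0 0 0; 0 0 0 0 0 0; 0 0 0 0 0 0; 0 0 0 0 0 0; 0 0 0 0 0 0; 0 0 0 0 0 0; 0 0 0 0 0 0; 0 0 0 0 0 0"
  gripper: 0
  force: 105

```text
time: 6.3
eef_pos: [0.5132, -0.0461, 0.0706]
ee_rot: [0.787, 0.483, 0.327, -0.199]
wrist_force: [-4.0, -4.5, 6.2]
gripper_width: 0.0143
grip_force: 103.0
```

Run:
```python
from plan import *
A=cur(); np.save('grasp.npy',A); s=monitor.sense(); print(s['gripper_width'],s['grip_force'],s['wrist_force'],s['torque'],A[:3,3])
B=A.copy(); B[2,3]+=.1; rows(A,B)
```

```text
0.0142586617791453 102.97049650893314 [-4.02830396 -4.45214551  6.2332747 ] [-0.22480927  0.35678951  0.1078001 ] [ 0.51316763 -0.04614718  0.07057106]
3 x 0.943 0.003 -0.943 0.000 0.000 0.000
  mid [ 0.513 -0.046  0.121]
```

Emit:
send_rows:
  increments: "0.1 0 -0.1 0 0 0; 0.2 0 -0.2 0 0 0; 0.3 0 -0.3 0 0 0; 0.35 0 -0.35 0 0 0; 0.35 0 -0.35 0 0 0; 0.35 0 -0.35 0 0 0; 0.35 0 -0.35 0 0 0; 0.35 0 -0.35 0 0 0; 0.3 0 -0.3 0 0 0; 0 0 0 0 0 0"

```text
time: 7.3
eef_pos: [0.5135, -0.0456, 0.1654]
ee_rot: [0.787, 0.484, 0.327, -0.198]
wrist_force: [1.2, -0.3, -6.0]
gripper_width: 0.0142
grip_force: 102.5
```

Run:
```python
from plan import *
s=monitor.sense(); print(s['gripper_width'],s['grip_force'],s['wrist_force'],s['eef_pos'])
p=cams.capture('wrist')
tr=cams.trace(p,'jug'); P=cloud(p,tr[0]['pixels'])
t=cams.capture('top'); M=cams.trace(t,'mat')
if M:
    m=cloud(t,M[0]['pixels']); m=m[abs(m[:,2]-.006)<.006]; h=cv2.convexHull(m[:,:2].astype(np.float32))[:,0]; print('mat top',len(m),cv2.minEnclosingCircle(h),[ray(t,d['location'],0).round(4) for d in cams.tip_of(t,'mat')[:1]])
c=cams.capture('scene'); M=cams.trace(c,'mat'); 
m=cloud(c,M[0]['pixels']); m=m[abs(m[:,2]-.006)<.006]; h=cv2.convexHull(m[:,:2].astype(np.float32))[:,0]; print('mat scene',len(m),cv2.minEnclosingCircle(h),[ray(c,d['location'],0).round(4) for d in cams.tip_of(c,'mat')[:1]])
save(c,'s2.png')
# jug in the tool frame: rim plane via wrist depth
Q=P[P[:,2]>np.percentile(P[:,2],99)-.012]
print('rim pts',len(Q),Q.min(0),Q.max(0)); np.save('jugpts.npy',P)
J=cloud(c,cams.trace(c,'jug')[0]['pixels']); np.save('jugs.npy',J); print(np.percentile(J,1,axis=0),np.percentile(J,99,axis=0))
```

```text
0.014219746020198383 102.50967556668911 [ 1.21290588 -0.29830653 -6.01668722] [ 0.513501   -0.04559509  0.16543623]
mat top 558 ((0.5414189696311951, 0.030780548229813576), 0.06340669840574265) [array([0.5498, 0.0288, 0.    ])]
mat scene 2466 ((0.5476300716400146, 0.030101444572210312), 0.06940509378910065) [array([0.5511, 0.0278, 0.    ])]
rim pts 10586 [ 0.49474065 -0.02324576  0.20364065] [0.61456744 0.09031632 0.21694383]
[ 0.49536654 -0.04517961  0.10216145] [0.60858905 0.0941665  0.21322048]
```

View pics/s2.png

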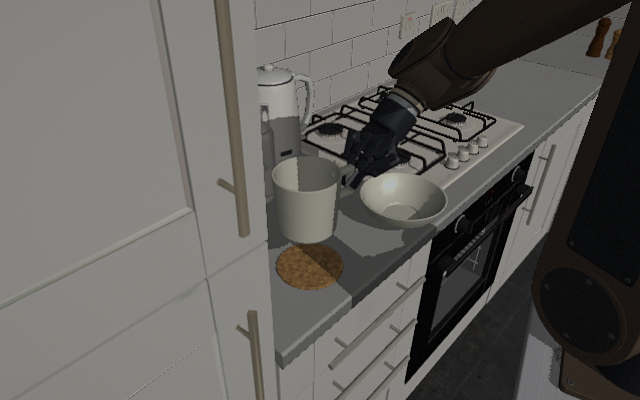

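```bash
cat >> plan.py <<'E'
import os
if os.path.exists('grasp.npy'):
    TJ=np.linalg.inv(T(JUG,jugR(YAW)))@np.load('grasp.npy')
    def tool(th,z,off=.045):
        Jp,JR=jugpose(YAW,np.pi/2,np.radians(th),z,off); return T(Jp,JR)@TJ
E
python3 - <<'E'
from plan import *
J=np.load('jugpts.npy'); r=J[J[:,2]>.2]; rr=r-r.mean(0)
# rim fit: points on a ring of radius .05-.06
c=JUG[:2]; rad=np.hypot(*(J[:,:2]-c).T); m=(J[:,2]>.205)&(rad>.0545)
P=J[m]; A=np.c_[P[:,:2]-c,np.ones(len(P))]; print('rim plane',np.linalg.lstsq(A,P[:,2],rcond=None)[0], m.sum())
st=[(0,.26),(25,.245),(50,.215),(75,.175),(95,.14),(115,.12),(125,.12)]
q=monitor.sense()['joint_pos']; X=cur()
for th,z in st:
    B=tool(th,z); print(th,B[:3,3].round(3)); rows(X,B)
    q,er=ik(B[:3,3],B[:3,:3],q); _,_,E,w=fk(q,k,C,True); print('   ',q.round(2),round(er,4),min((q-lo).min(),(hi-q).min()).round(2),'el',E.round(2),'w',w.round(2)); X=B
E
```

```text
rim plane [-0.00710141 -0.01919388  0.21145389] 9172
0 [ 0.359 -0.379  0.21 ]
12 x -0.756 0.050 -0.977 -0.002 -0.000 -0.002
  mid [ 0.436 -0.212  0.186]
    [-1.25  0.23  1.85  0.53  1.66 -0.9 ] 0.0 0.63 el [ 0.13 -0.06  0.67] w [ 0.28 -0.53  0.38]
25 [ 0.356 -0.386  0.263]
6 x 0.163 0.001 -0.322 -0.001 -0.833 -0.003
  mid [ 0.356 -0.385  0.236]
    [-1.15  0.02  1.86  0.27  1.48 -0.73] 0.0 0.62 el [0.1  0.03 0.68] w [ 0.32 -0.46  0.49]
50 [ 0.366 -0.366  0.298]
6 x 0.186 0.001 -0.206 -0.001 -0.833 -0.003
  mid [ 0.36  -0.378  0.281]
    [-0.95 -0.12  1.91 -0.08  1.31 -0.46] 0.0 0.57 el [0.05 0.1  0.68] w [ 0.37 -0.35  0.54]
75 [ 0.387 -0.324  0.307]
6 x 0.291 0.000 -0.146 -0.001 -0.833 -0.003
  mid [ 0.376 -0.345  0.305]
    [-0.66 -0.16  1.98 -0.54  1.25 -0.04] 0.0 0.5 el [0.01 0.12 0.68] w [ 0.44 -0.22  0.51]
95 [ 0.41  -0.279  0.294]
5 x 0.384 0.000 -0.167 -0.000 -0.800 -0.003
  mid [ 0.399 -0.301  0.303]
    [-0.43 -0.06  2.02 -0.9   1.35  0.32] 0.0 0.46 el [0.02 0.1  0.68] w [ 0.49 -0.12  0.45]
115 [ 0.435 -0.23   0.277]
5 x 0.347 0.001 -0.304 -0.000 -0.800 -0.003
  mid [ 0.423 -0.253  0.288]
    [-0.24  0.12  2.01 -1.16  1.56  0.6 ] 0.0 0.37 el [0.08 0.08 0.68] w [ 0.53 -0.03  0.36]
125 [ 0.447 -0.205  0.272]
3 x 0.174 0.001 -0.325 -0.000 -0.667 -0.003
  mid [ 0.441 -0.217  0.275]
    [-0.18  0.22  1.99 -1.26  1.69  0.69] 0.0 0.27 el [0.11 0.08 0.67] w [0.55 0.   0.31]
```

Emit:
send_rows:
  increments: "-0.19 0.012 -0.244 0 0 0; -0.378 0.025 -0.488 0 0 0; -0.567 0.038 -0.732 0 0 0; -0.756 0.05 -0.977 0 0 0; -0.756 0.05 -0.977 0 0 0; -0.756 0.05 -0.977 0 0 0; -0.756 0.05 -0.977 0 0 0; -0.756 0.05 -0.977 0 0 0; -0.756 0.05 -0.977 0 0 0; -0.756 0.05 -0.977 0 0 0"

```text
time: 8.75
eef_pos: [0.4033, -0.2839, 0.1967]
ee_rot: [0.788, 0.483, 0.327, -0.199]
wrist_force: [0.6, 0.7, -5.1]
gripper_width: 0.0141
grip_force: 102.9
```

Emit:
send_rows:
  increments: "-0.756 0.05 -0.977 0 0 0; -0.756 0.05 -0.977 0 0 0; -0.567 0.038 -0.732 0 0 0; -0.378 0.025 -0.488 0 0 0; -0.19 0.012 -0.244 0 0 0; 0 0 0 0 0 0"

```text
time: 9.35
eef_pos: [0.3591, -0.3803, 0.21]
ee_rot: [0.788, 0.483, 0.327, -0.2]
wrist_force: [0.5, 0.8, -6.0]
gripper_width: 0.0142
grip_force: 102.9
```

```bash
python3 rec.py
python3 - <<'E'
from plan import *
# mat measurement, unobstructed; jug sag; bowl
for n in ['scene','top']:
    c=cams.capture(n); M=cams.trace(c,'mat')
    if not M: print(n,'no mat'); continue
    cs,_=cv2.findContours(M[0]['pixels'].astype(np.uint8),0,1); ct=max(cs,key=cv2.contourArea)[:,0]
    P=np.array([ray(c,p,.005) for p in ct]); print(n,'mat',circ(P),len(P))
    b=cams.trace(c,'bowl')
    if b: B=cloud(c,b[0]['pixels']); Q=B[abs(B[:,2]-.06)<.005]; print('bowl',len(Q),circ(Q))
X=cur(); 
for th,z in [(0,.26),(25,.245)]: rows(X,tool(th,z))
E
```

```text
9.35 [-1.25   0.228  1.844  0.531  1.666 -0.894] [ 0.359 -0.38   0.21 ]
scene mat (array([0.54786929, 0.03367194]), np.float64(0.06564508296925335)) 164
bowl 651 (array([ 0.44702839, -0.20463124]), np.float64(0.09082132102672659))
top mat (array([0.5464299 , 0.03362431]), np.float64(0.06442119647397576)) 152
bowl 625 (array([ 0.44606617, -0.20526788]), np.float64(0.09096232381406073))
1 x -0.035 -0.010 -0.024 -0.031 -0.011 -0.004
  mid [ 0.359 -0.379  0.21 ]
6 x 0.156 -0.001 -0.324 -0.006 -0.835 -0.003
  mid [ 0.356 -0.385  0.236]
```

Emit:
send_rows:
  increments: "0.156 0 -0.324 0 -0.835 0; 0.163 0 -0.322 0 -0.835 0; 0.163 0 -0.322 0 -0.835 0; 0.163 0 -0.322 0 -0.835 0; 0.163 0 -0.322 0 -0.835 0; 0.163 0 -0.322 0 -0.835 0; 0.186 0 -0.206 0 -0.833 0; 0.186 0 -0.206 0 -0.833 0; 0.186 0 -0.206 0 -0.833 0; 0.186 0 -0.206 0 -0.833 0"

```text
time: 10.65
eef_pos: [0.3619, -0.3722, 0.2872]
ee_rot: [0.852, 0.523, 0.025, -0.017]
wrist_force: [0.1, 0.6, -5.4]
gripper_width: 0.014
grip_force: 102.8
```

Emit:
send_rows:
  increments: "0.186 0 -0.206 0 -0.833 0; 0.186 0 -0.206 0 -0.833 0; 0.145 0 -0.073 0 -0.416 0; 0.145 0 -0.073 0 -0.416 0; 0.145 0 -0.073 0 -0.416 0; 0.145 0 -0.073 0 -0.416 0; 0.145 0 -0.073 0 -0.416 0; 0.145 0 -0.073 0 -0.416 0; 0.145 0 -0.073 0 -0.416 0; 0.145 0 -0.073 0 -0.416 0"

```text
time: 11.65
eef_pos: [0.3796, -0.3354, 0.3043]
ee_rot: [0.838, 0.513, -0.159, 0.095]
wrist_force: [-0.1, 0.2, -6.0]
gripper_width: 0.0142
grip_force: 103.1
```

```bash
python3 rec.py
python3 - <<'E'
from plan import *
X=cur(); 
for th,z in [(75,.175),(95,.14),(115,.12)]: rows(X,tool(th,z)); X=tool(th,z)
p=cams.capture('scene'); save(p,'s3.png')
J=cloud(p,cams.trace(p,'jug')[0]['pixels']); print('jug',np.percentile(J,1,axis=0),np.percentile(J,99,axis=0))
E
```

```text
11.65 [-0.758 -0.158  1.96  -0.377  1.256 -0.183] [ 0.38  -0.335  0.304]
2 x 0.237 0.026 -0.160 -0.058 -0.866 -0.013
  mid [ 0.383 -0.33   0.306]
5 x 0.384 0.000 -0.167 -0.000 -0.800 -0.003
  mid [ 0.399 -0.301  0.303]
5 x 0.347 0.001 -0.304 -0.000 -0.800 -0.003
  mid [ 0.423 -0.253  0.288]
jug [ 0.32934409 -0.37707949  0.16887257] [ 0.46623062 -0.23099014  0.32110331]
```

View pics/s3.png

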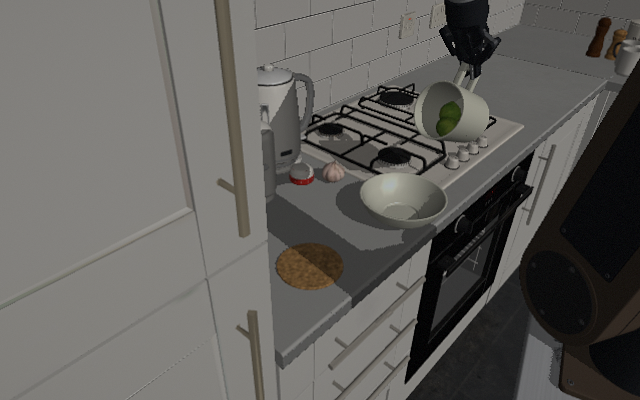

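The tilted jug holds the limes at (450,118), upstream of the bowl (403,200). Pouring on.

Emit:
send_rows:
  increments: "0.16 0.017 -0.107 -0.04 -0.58 0; 0.16 0.017 -0.107 -0.04 -0.58 0; 0.16 0.017 -0.107 -0.04 -0.58 0; 0.256 0 -0.111 0 -0.533 0; 0.256 0 -0.111 0 -0.533 0; 0.256 0 -0.111 0 -0.533 0; 0.256 0 -0.111 0 -0.533 0; 0.192 0 -0.084 0 -0.4 0; 0.192 0 -0.084 0 -0.4 0"

```text
time: 12.65
eef_pos: [0.404, -0.2913, 0.2981]
ee_rot: [0.789, 0.483, -0.323, 0.202]
wrist_force: [-0.4, 0.8, -6.1]
gripper_width: 0.0141
grip_force: 103.5
```

Emit:
send_rows:
  increments: "0.192 0 -0.084 0 -0.4 0; 0.173 0 -0.152 0 -0.4 0; 0.173 0 -0.152 0 -0.4 0; 0.173 0 -0.152 0 -0.4 0; 0.173 0 -0.152 0 -0.4 0; 0.173 0 -0.152 0 -0.4 0; 0.173 0 -0.152 0 -0.4 0; 0.173 0 -0.152 0 -0.4 0; 0.173 0 -0.152 0 -0.4 0; 0.173 0 -0.152 0 -0.4 0"

```text
time: 13.65
eef_pos: [0.4297, -0.2435, 0.2856]
ee_rot: [0.719, 0.44, -0.456, 0.286]
wrist_force: [0.7, -0.1, -4.5]
gripper_width: 0.0144
grip_force: 104.0
```

Emit:
send_rows:
  increments: "0.173 0 -0.152 0 -0.4 0; 0 0 0 0 0 0; 0 0 0 0 0 0; 0 0 0 0 0 0"

```text
time: 14.05
eef_pos: [0.432, -0.2393, 0.2838]
ee_rot: [0.711, 0.435, -0.468, 0.294]
wrist_force: [-0.6, 0.2, -3.8]
gripper_width: 0.0142
grip_force: 104.0
```

```bash
python3 rec.py
python3 - <<'E'
from plan import *
p=cams.capture('scene'); t=cams.capture('top'); cv2.imwrite('pics/s4.png',np.vstack([p['color'][40:290],t['color'][80:380]])[:,:,::-1])
for c in (p,t): print([(round(d['score'],2),np.round(d['location']),np.median(cloud(c,d['pixels']),axis=0).round(3)) for d in cams.trace(c,'lime_a_center')[:4]])
E
```

```text
14.05 [-0.272  0.083  2.013 -1.132  1.525  0.566] [ 0.432 -0.239  0.284]
[(0.65, array([415., 206.]), array([ 0.413, -0.199,  0.042])), (0.44, array([403., 196.]), array([ 0.459, -0.221,  0.048]))]
[]
```

View pics/s4.png

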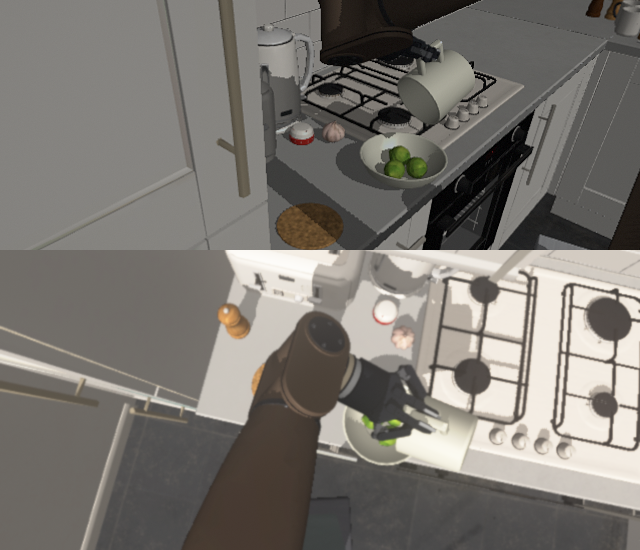

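All three limes lie in the bowl (around (403,163) in the upper half); the jug is empty. Tilting back.

Run:
```python
from plan import *
X=cur()
for th,z in [(95,.15),(70,.19),(45,.225),(20,.25),(0,.26)]: rows(X,tool(th,z)); X=tool(th,z)
```

```text
4 x -0.397 -0.018 0.292 0.009 0.850 -0.021
  mid [ 0.421 -0.258  0.295]
6 x -0.361 -0.001 0.212 0.001 0.833 0.003
  mid [ 0.396 -0.306  0.312]
6 x -0.249 -0.001 0.192 0.001 0.833 0.003
  mid [ 0.372 -0.354  0.307]
6 x -0.160 -0.001 0.254 0.001 0.833 0.003
  mid [ 0.358 -0.381  0.276]
5 x -0.139 -0.001 0.335 0.000 0.800 0.003
  mid [ 0.356 -0.385  0.231]
```

Emit:
send_rows:
  increments: "-0.2 -0.009 0.146 0.005 0.425 0; -0.397 -0.018 0.292 0.009 0.85 0; -0.397 -0.018 0.292 0.009 0.85 0; -0.397 -0.018 0.292 0.009 0.85 0; -0.2 -0.009 0.146 0.005 0.425 0; -0.361 0 0.212 0 0.833 0; -0.361 0 0.212 0 0.833 0; -0.361 0 0.212 0 0.833 0; -0.361 0 0.212 0 0.833 0; -0.361 0 0.212 0 0.833 0"

```text
time: 15.25
eef_pos: [0.3854, -0.3244, 0.3148]
ee_rot: [0.825, 0.506, -0.212, 0.135]
wrist_force: [0.0, 0.0, -4.5]
gripper_width: 0.0142
grip_force: 103.4
```

Emit:
send_rows:
  increments: "-0.361 0 0.212 0 0.833 0; -0.249 0 0.192 0 0.833 0; -0.249 0 0.192 0 0.833 0; -0.249 0 0.192 0 0.833 0; -0.249 0 0.192 0 0.833 0; -0.249 0 0.192 0 0.833 0; -0.249 0 0.192 0 0.833 0; -0.16 0 0.254 0 0.833 0; -0.16 0 0.254 0 0.833 0; -0.16 0 0.254 0 0.833 0"

```text
time: 16.25
eef_pos: [0.3562, -0.3822, 0.2759]
ee_rot: [0.846, 0.521, 0.093, -0.053]
wrist_force: [0.9, -0.5, -4.4]
gripper_width: 0.0142
grip_force: 103.2
```

Emit:
send_rows:
  increments: "-0.16 0 0.254 0 0.833 0; -0.16 0 0.254 0 0.833 0; -0.16 0 0.254 0 0.833 0; -0.139 0 0.335 0 0.8 0; -0.139 0 0.335 0 0.8 0; -0.139 0 0.335 0 0.8 0; -0.139 0 0.335 0 0.8 0; -0.139 0 0.335 0 0.8 0; 0 0 0 0 0 0"

```text
time: 17.15
eef_pos: [0.3572, -0.38, 0.2068]
ee_rot: [0.787, 0.485, 0.325, -0.198]
wrist_force: [0.3, 0.3, -4.8]
gripper_width: 0.0148
grip_force: 103.3
```

```bash
python3 rec.py
python3 - <<'E'
from plan import *
X=cur(); rows(X,tool(0,.26))
MAT=np.array([.5472,.0337])
B=T(np.r_[MAT,.006+.07],jugR(YAW))@TJ; rows(X,B); print(B[:3,3])
E
```

```text
17.15 [-1.252  0.229  1.849  0.526  1.66  -0.902] [ 0.357 -0.38   0.207]
1 x 0.118 0.050 -0.041 -0.016 0.041 0.034
  mid [ 0.358 -0.38   0.208]
13 x 0.652 -0.053 0.936 -0.001 0.003 0.003
  mid [ 0.432 -0.213  0.174]
[ 0.50696763 -0.04694718  0.14057106]
```

Emit:
send_rows:
  increments: "0.163 -0.013 0.234 0 0 0; 0.326 -0.027 0.468 0 0 0; 0.489 -0.04 0.702 0 0 0; 0.652 -0.053 0.936 0 0 0; 0.652 -0.053 0.936 0 0 0; 0.652 -0.053 0.936 0 0 0; 0.652 -0.053 0.936 0 0 0; 0.652 -0.053 0.936 0 0 0; 0.652 -0.053 0.936 0 0 0; 0.652 -0.053 0.936 0 0 0"

```text
time: 18.15
eef_pos: [0.4577, -0.1597, 0.1669]
ee_rot: [0.786, 0.487, 0.327, -0.196]
wrist_force: [0.1, 0.2, -4.5]
gripper_width: 0.0145
grip_force: 103.4
```

Emit:
send_rows:
  increments: "0.652 -0.053 0.936 0 0 0; 0.652 -0.053 0.936 0 0 0; 0.652 -0.053 0.936 0 0 0; 0.489 -0.04 0.702 0 0 0; 0.326 -0.027 0.468 0 0 0; 0.163 -0.013 0.234 0 0 0; 0 0 0 0 0 0; 0 0 0 0 0 0"

```text
time: 18.95
eef_pos: [0.5094, -0.0469, 0.1437]
ee_rot: [0.786, 0.485, 0.328, -0.196]
wrist_force: [0.9, -0.6, -4.7]
gripper_width: 0.0141
grip_force: 103.3
```

```bash
cat > meas.py <<'E'
from plan import *
MAT=np.array([.5472,.0337])
X=cur(); Jn=X@np.linalg.inv(TJ); print('t',monitor.sense()['time'],'jug by grasp',Jn[:3,3].round(4),'axis',Jn[:3,2].round(3),monitor.sense()['wrist_force'])
for n in ['wrist','scene','top']:
    p=cams.capture(n); tr=cams.trace(p,'jug')
    if not tr: print(n,'none'); continue
    J=cloud(p,tr[0]['pixels']); c=Jn[:2,3]; zt=Jn[2,3]+.115
    rad=np.hypot(*(J[:,:2]-c).T); m=(abs(J[:,2]-zt)<.008)&(rad>.05)&(rad<.066)
    P=J[m]; 
    if len(P)<50: continue
    A=np.c_[P[:,:2]-c,np.ones(len(P))]; s=np.linalg.lstsq(A,P[:,2],rcond=None)[0]
    print(n,m.sum(),'rim slope',s.round(3),'circ',circ(P),'top',np.percentile(P[:,2],95))
    save(p,'m_%s_%d.png'%(n,p['shot']))
E
python3 meas.py
```

```text
t 18.95 jug by grasp [0.5497 0.0336 0.079 ] axis [-0.005  0.004  1.   ] [ 0.87975209 -0.64788822 -4.71970892]
wrist 8346 rim slope [-0.002 -0.016  0.191] circ (array([0.54900064, 0.03398109]), np.float64(0.05671622284532428)) top 0.19411138525570665
scene 708 rim slope [-0.004 -0.003  0.191] circ (array([0.54952354, 0.03447884]), np.float64(0.05736890909442891)) top 0.19467168797322879
top 411 rim slope [-0.009 -0.015  0.191] circ (array([0.54870474, 0.03326173]), np.float64(0.057298729224225124)) top 0.1939718500181356
```

Emit:
send_rows:
  increments: "-0.1 -0.07 0.1 0 0.16 0; -0.2 0 0.2 0 0 0; -0.25 0 0.25 0 0 0; -0.25 0 0.25 0 0 0; -0.25 0 0.25 0 0 0; -0.25 0 0.25 0 0 0; -0.2 0 0.2 0 0 0; -0.1 0 0.1 0 0 0; -0.07 0 0.07 0 0 0; 0 0 0 0 0 0"

```text
time: 20.25
eef_pos: [0.5085, -0.0452, 0.0842]
ee_rot: [0.784, 0.484, 0.333, -0.2]
wrist_force: [-0.1, -0.7, -3.9]
gripper_width: 0.0143
grip_force: 103.3
```

```bash
python3 meas.py
```

```text
t 20.25 jug by grasp [0.5493 0.0361 0.0208] axis [-0.011 -0.009  1.   ] [-0.06192957 -0.65247773 -3.90775321]
wrist 8100 rim slope [-0.    -0.009  0.133] circ (array([0.54786177, 0.03501009]), np.float64(0.056679880611216836)) top 0.13541669246887808
scene 733 rim slope [0.005 0.005 0.133] circ (array([0.548646  , 0.03565762]), np.float64(0.05747409044645817)) top 0.13714844725704128
top 388 rim slope [-0.002 -0.005  0.134] circ (array([0.54798012, 0.03468629]), np.float64(0.05736183976648405)) top 0.1367899612967418
```

Emit:
send_rows:
  increments: "-0.06 0 0.06 0 0 0; -0.06 0 0.06 0 0 0; -0.06 0 0.06 0 0 0; -0.05 0 0.05 0 0 0; -0.03 0 0.03 0 0 0; -0.02 0 0.02 0 0 0; 0 0 0 0 0 0"

```text
time: 21.25
eef_pos: [0.5086, -0.0451, 0.0743]
ee_rot: [0.784, 0.484, 0.333, -0.2]
wrist_force: [0.2, -0.8, -3.9]
gripper_width: 0.0143
grip_force: 103.4
```

Emit:
send_rows:
  increments: "-0.02 0 0.02 0 0 0; -0.02 0 0.02 0 0 0; 0 0 0 0 0 0"

```text
time: 21.55
eef_pos: [0.5086, -0.0451, 0.073]
ee_rot: [0.784, 0.484, 0.333, -0.2]
wrist_force: [0.1, -0.5, -4.2]
gripper_width: 0.0142
grip_force: 103.4
```

Emit:
send_rows:
  increments: "-0.02 0 0.02 0 0 0; -0.02 0 0.02 0 0 0; 0 0 0 0 0 0"

```text
time: 21.85
eef_pos: [0.5086, -0.0451, 0.0715]
ee_rot: [0.784, 0.484, 0.333, -0.2]
wrist_force: [-0.4, -0.0, -4.2]
gripper_width: 0.0138
grip_force: 103.4
```

Emit:
send_rows:
  increments: "-0.015 0 0.015 0 0 0; -0.015 0 0.015 0 0 0; 0 0 0 0 0 0"

```text
time: 22.15
eef_pos: [0.5087, -0.0452, 0.0706]
ee_rot: [0.784, 0.484, 0.333, -0.2]
wrist_force: [0.9, -0.1, -3.9]
gripper_width: 0.0146
grip_force: 103.6
```

Emit:
send_rows:
  increments: "-0.015 0 0.015 0 0 0; -0.015 0 0.015 0 0 0; 0 0 0 0 0 0"

```text
time: 22.45
eef_pos: [0.509, -0.0453, 0.0703]
ee_rot: [0.784, 0.484, 0.334, -0.201]
wrist_force: [-2.6, -1.4, 1.5]
gripper_width: 0.0144
grip_force: 104.4
```

Emit:
send_rows:
  increments: "-0.015 0 0.015 0 0 0; -0.015 0 0.015 0 0 0; 0 0 0 0 0 0"

```text
time: 22.75
eef_pos: [0.5093, -0.0454, 0.0701]
ee_rot: [0.783, 0.484, 0.334, -0.201]
wrist_force: [-4.5, -4.0, 7.4]
gripper_width: 0.0145
grip_force: 105.4
```

```bash
python3 meas.py
```

```text
t 22.75 jug by grasp [0.55   0.0361 0.0069] axis [-0.013 -0.011  1.   ] [-4.4705319  -4.04121341  7.37032677]
wrist 8291 rim slope [-0.001 -0.007  0.119] circ (array([0.54807701, 0.03473263]), np.float64(0.05668515098987341)) top 0.12171995272738186
scene 671 rim slope [0.001 0.01  0.119] circ (array([0.54842541, 0.03553949]), np.float64(0.05742537860773795)) top 0.12355621096874897
top 301 rim slope [-0.004  0.001  0.12 ] circ (array([0.5477067 , 0.03445982]), np.float64(0.0570094120551057)) top 0.12240681246825366
```

Seated on the mat, centred. Easing the grip, then opening.

Emit:
send_rows:
  increments: "0.015 0 -0.015 0 0 0; 0 0 0 0 0 0; 0 0 0 0 0 0"
  gripper: 0
  force: 25

```text
time: 23.35
eef_pos: [0.5092, -0.0454, 0.0701]
ee_rot: [0.784, 0.484, 0.334, -0.201]
wrist_force: [-4.8, -3.8, 6.8]
gripper_width: 0.0143
grip_force: 105.1
```

Emit:
send_rows:
  increments: "0 0 0 0 0 0; 0 0 0 0 0 0; 0 0 0 0 0 0; 0 0 0 0 0 0; 0 0 0 0 0 0; 0 0 0 0 0 0; 0 0 0 0 0 0; 0 0 0 0 0 0"
  gripper: 55

```text
time: 24.15
eef_pos: [0.5087, -0.0451, 0.069]
ee_rot: [0.784, 0.484, 0.333, -0.2]
wrist_force: [0.2, 0.9, 1.4]
gripper_width: 0.0464
grip_force: 0.0
```

Emit:
send_rows:
  increments: "0 0 -0.2 0 0 0; 0 0 -0.4 0 0 0; 0 0 -0.8 0 0 0; 0 0 -0.9 0 0 0; 0 0 -0.9 0 0 0; 0 0 -0.9 0 0 0; 0 0 -0.9 0 0 0; 0 0 -0.9 0 0 0; 0 0 -0.5 0 0 0; 0 0 0 0 0 0"

```text
time: 25.15
eef_pos: [0.4565, -0.1488, 0.1822]
ee_rot: [0.784, 0.484, 0.334, -0.198]
wrist_force: [-0.0, -0.5, 0.5]
gripper_width: 0.047
grip_force: 0.0
```

Run:
```python
from plan import *
print(monitor.sense()['time'])
p=cams.capture('scene'); w=cams.capture('wrist'); cv2.imwrite('pics/fin.png',np.vstack([p['color'][100:350],w['color'][:340]])[:,:,::-1])
for c in (p,w):
    J=cloud(c,cams.trace(c,'jug')[0]['pixels']); r=np.hypot(*(J[:,:2]-[.548,.035]).T); P=J[(abs(J[:,2]-.121)<.006)&(r>.05)&(r<.066)]
    A=np.c_[P[:,:2]-[.548,.035],np.ones(len(P))]; print(circ(P),np.linalg.lstsq(A,P[:,2],rcond=None)[0])
b=cams.trace(p,'bowl'); B=cloud(p,b[0]['pixels']); Q=B[abs(B[:,2]-.06)<.005]; print('bowl',circ(Q))
```

```text
25.15
(array([0.54978326, 0.03615951]), np.float64(0.057533540018451665)) [-0.00173321  0.00369148  0.11964464]
(array([0.54938578, 0.03622101]), np.float64(0.05740313047946197)) [-0.00217727 -0.00380933  0.11927311]
bowl (array([ 0.44713095, -0.20444186]), np.float64(0.09071167952430302))
```

View pics/fin.png

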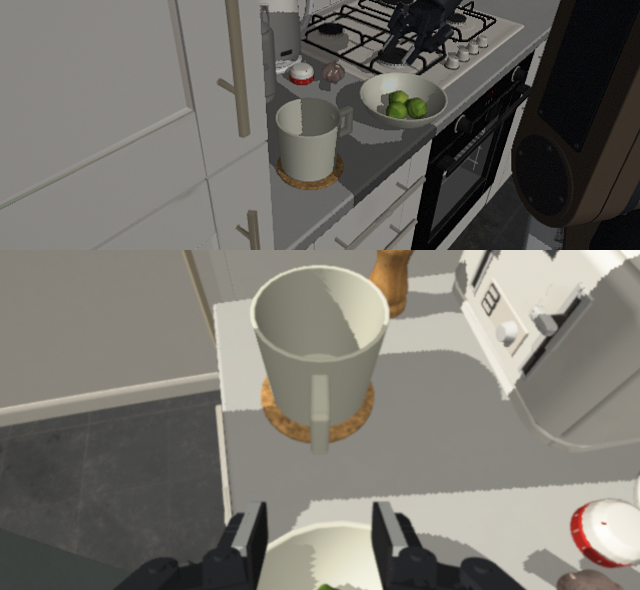

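The jug stands upright on the mat ((310,170) in the upper half), about 3 mm off its middle with cork showing all round. The limes are in the bowl, and the bowl and bystanders have not moved.

```bash
python3 -c "
from plant import order; print(order.finish_job())"
```

```text
the job is handed in; nothing more can be done
None
```

The job is handed in: all three limes are in the bowl, which did not move, and the empty jug stands upright on the cork mat about 3–4 mm off its middle with no overhang, released at about 25 s of the 58 s allowed.

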